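# Set up the spice jar and hold the topping box open

### The job

The cook is about to season and garnish: stand the fallen red-capped spice jar upright on the round cork coaster and let go of it. Then take the bar handle of the steel topping box, lift its sprung lid to 45 degrees, and finish still holding the lid there with the fingers, propped by nothing else, so that the cook can reach in. Leave the tape, mug and squeeze bottles where they are.

Things in the scene. Friction and masses are not known exactly. Their poses are not given: they have to be found in the camera images.
- spice_jar: loose spice jar with a red cap, brown contents, 125 mm tall, about 0.11 kg. Body 52 mm across from the foot to 92 mm up; the cap above it is 50 mm across. Origin: centre of its underside; its z axis runs up through the cap. It starts lying on the counter, axis level, origin 26 mm above the counter
- coaster: flat round cork coaster fixed to the counter, 110 mm across, 5 mm thick; origin at the centre of its underside. It may be at the nearer or the farther of two places on the left, the tape roll being at the other
- box: open pale steel box fixed to the counter, 170 mm (its x) by 240 mm (its y), 110 mm high with 5 mm walls and a floor 11 mm up, two lemons inside; origin at the centre of its underside; its x axis points from the handle side (front, towards the robot) to the hinge side
- box_lid (a joint): hinge of the blue lid of the box, rad: 0 closed, grows as the front edge rises, stop at 1.3 (0.785 is 45 degrees). The hinge line runs along the box's y axis on the far rim, 110 mm above the counter. Gravity and a spring pull the lid shut from every angle; 2 to 6 N of lift at the bar opens it. The lid (0.3 kg) is 8 mm thick and covers the box
- lid_bar (a point): centre of the lid's red round bar handle: 12 mm thick, 110 mm long along the box's y axis, on a thin arm at each end, 45 mm in front of the lid's front edge. Closed: 114 mm above the counter, 215 mm from the hinge line (towards the box's -x), 4 mm above it; moves on an arc about the hinge. Free all round: fingers pass between bar and box from above; it can turn in the grip
- lid_hinge (a point): middle of the lid's hinge line, on the far rim of the box, 110 mm above the counter; axes as the box
- tape: loose roll of masking tape lying flat, 96 mm across, 25 mm high; origin at the centre of its underside; leave alone
- mug: loose white mug, 98 mm high, 77 mm across plus handle; origin at its underside; leave alone
- amber_bottle: loose squeeze bottle of amber sauce, 57 mm across, 204 mm tall; origin at the centre of its underside; leave alone
- red_bottle: loose squeeze bottle of dark red sauce, 60 mm across, 214 mm tall; origin at the centre of its underside; leave alone
- lemon_a: lemon in the box, 71x53x51 mm, origin at its underside
- lemon_b: second lemon in the box, 71x53x51 mm, origin at its underside
Not all that is in view belongs to the job. Of the things like the coaster, leave any that is pink; of the rest the larger one is meant.

How it is judged:
By the outcome, as a careful person would: the job done as asked, in the order asked, and still so for the second after the job is handed in, while the arm keeps its last pose, push and grip.
It also fails if it takes over 54 s, if anything falls off the work surface, if the arm or the gripper's body presses on something with over 40 N, if the wrist force passes 120 N, or if a joint passes its speed limit or range.

### The arm

A 7-joint arm with a two-finger parallel gripper is mounted at the origin on a cart in front of the work surface, level with it; the furniture and walls round the work are solid. World frame = base frame: x ahead of the robot, y to its left, z up, the work surface at z = 0. Lengths are in m, angles in rad, forces in N, time in s.
With the tool pointing down it reaches from about 0.425 to 0.875 m from the base axis. Payload 8.4 kg.
Tool frame: the origin (TCP) lies at the centre of the arm's flange, where the gripper is bolted on; the fingertips stand 182 mm ahead of it and the grasp point (between the pads) lies 164 mm ahead of it (arm.tcp_to_grasp is the z of the grasp point in the tool frame, in m); z points along the fingers, y is the line along which they close (so a half turn about z gives the same grasp; the last joint's range is limited). The gripper opens to 87 mm and grips with 3 to 60 N. Pads are 19 mm wide; open, the fingers measure 117 mm over their backs; the gripper's body (75 mm by 190 mm) begins 51 mm behind the grasp point.
Start: joints at [-1.228, 0.333, 0.04, 1.465, -0.013, 1.343, -0.059], TCP at [0.278, 0.588, 0.405] pointing down, gripper open.
Joint ranges: [-2.58, 2.58], [-0.38, 2.09], [-1.3, 1.39], [0.25, 2.4], [-1.5, 4.64], [0.08, 2.09], [-2.65, 2.65]. Speed limits (rad/s): [2.22, 2.22, 2.79, 2.79, 3.14, 3.14, 3.14].

### API

Orientations are given as a 3x3 rotation matrix whose columns are the frame's x, y, z axes.
In Python, from cell import status, imaging, arm gives the robot as it stands. The module is installed in compiled form; this text tells all that it offers.
- The arm moves only by the tool step_arm, never from a script. Its argument "motion" is one flat list of numbers, 6 for each row, row after row: the shift along the tool's x, y, z in cm, then the turn, a rotation vector about the tool's x, y, z in rad. In form: [x, y, z, ax, ay, az, x, y, z, ax, ay, az, ...]. A call has 1 to 10 rows; each row is the pose to reach, as a shift and turn from the pose commanded when the call began, along the tool's axes at that moment; what a row does not reach only later rows make up. A row lasts 1/12 s, in which the tool goes at most 41.7 mm and 7.16 degrees, less where a joint would pass 70% of its speed; a pose out of reach is approached as far as the arm can. A call with a gripper value outside its range is refused whole. "hand" is the finger opening in cm, from 0 to 8.7, set as the call begins (left out, the last holds). The fingers move at their own pace and stop on an object; "force" is the grip in N (left out, the last holds). Time passes only in rows, so rows that repeat a pose let the fingers close. It gives the time, the measured TCP pose, the force, the opening and the grip force at its end, in the units of the state.
- status.get_state(): the state, without advancing time (a new reading comes with each control period).
- imaging.grab_frame(name): name is "scene" or "top" or "wrist"; returns (picture, depth): 480x640x3 uint8, red, green, blue; 480x640 float32, m along the optical axis (not along the pixel's ray), 0 where there is no reading.
- imaging.camera_params(name): a dict with "fx", "fy", "cx", "cy" (pixels), "k1" (the pictures are not rectified: a ray, as slopes to the right and down, at radius r is drawn at 1 + k1 r^2 times it, then the intrinsics apply), "T" (4x4, takes a point from camera to world coordinates); the wrist camera has in their place "tool_from_camera" (4x4, takes a point from camera to tool coordinates, whose origin is the TCP and whose axes are the flange's). Camera axes: x right, y up, looking along -z (the intrinsics and any distortion apply to the point x, -y, -z); pixel columns grow to the right and rows downward; lengths in m; the calibration is good to about 2 mm. A picture is of the moment at which its call begins: read the wrist's pose just before it. camera_params takes no time and is no camera call.
- arm.finish_job(): hands the job in; it is judged then, once.
The state is a dict: "time_s": time; "q": joint angles; "joint_vel": joint speeds; "joint_torque": joint torques, N m; "ee_pos": TCP position; "tool_rot": TCP orientation; "force": force on the tool from outside, world axes, zero at the start; "ft_torque": the same for the moment, N m; "finger_gap": finger opening in m; "grip_force": force on a finger pad.
Only numpy, scipy, OpenCV 4.12 (cv2) and the standard library are available. Lean on these libraries where they do the work, as an engineer would, in place of code of your own. Each camera call takes 0.05 s, during which the arm holds its last target. There are 200 camera calls.

## Working session

There is one attempt and no reset: what is moved stays moved. The work goes in short steps, Python scripts to look and compute and a tool call to move; the robot and the scene stay as the last step left them, time stands still between calls to the robot, and variables do not carry over. Pictures are saved under pics/ and viewed, at most 10 in all, crops included, and the job is handed in when it is done.

Besides the shell and the picture viewer there is one more tool, called after "Request:" as name(argument=value, ...), one argument or row to a line, values as JSON. step_arm: Moves the arm, as the interface text tells. Its arguments: {"type":"object","properties":{"motion":{"type":"array","items":{"type":"number"}},"hand":{"type":"number"},"force":{"type":"number"}},"required":["motion"]}

```bash
mkdir -p pics
cat > h.py <<'E'
import numpy as np, cv2
from cell import status, imaging, arm
def grab(n, f):
    s=status.get_state(); p,d=imaging.grab_frame(n); c=imaging.camera_params(n)
    cv2.imwrite(f'pics/{f}.png',p[:,:,::-1])
    if 'T' in c: T=np.array(c['T'])
    else:
        W=np.eye(4);W[:3,:3]=np.array(s['tool_rot']);W[:3,3]=s['ee_pos'];T=W@np.array(c['tool_from_camera'])
    np.savez(f'pics/{f}.npz',d=d,T=T,K=[c['fx'],c['fy'],c['cx'],c['cy'],c['k1']],p=p)
def pts(f,uv,z=None):
    """world points of pixels; by depth, or on the plane at height z"""
    a=np.load(f'pics/{f}.npz');fx,fy,cx,cy,k=a['K'];T=a['T'];o=[]
    for u,v in uv:
        K=np.array([[fx,0,cx],[0,fy,cy],[0,0,1.]])
        x,y=cv2.undistortPoints(np.array([[[u,v]]],float),K,np.array([k,0,0,0.]))[0,0]
        r=T[:3,:3]@np.array([x,-y,-1]);c=T[:3,3]
        if z is None: s=float(a['d'][int(v),int(u)])
        else: s=(z-c[2])/r[2]
        o.append(c+s*r)
    return np.array(o)
E
python3 - <<'E'
from h import *
np.set_printoptions(precision=3,suppress=True)
s=status.get_state();print(s)
grab('scene','s1');grab('top','t1')
E
```

```text
{'time_s': 0.0, 'q': array([-1.228,  0.334,  0.04 ,  1.466, -0.013,  1.343, -0.059]), 'joint_vel': array([ 0.   ,  0.001,  0.   , -0.001, -0.002, -0.   ,  0.001]), 'joint_torque': array([ -0.001, -65.635,   1.334, -40.382,  -0.06 ,   0.045,   0.   ]), 'ee_pos': array([0.278, 0.587, 0.404]), 'tool_rot': array([[-0.904,  0.428, -0.001],
       [ 0.428,  0.904, -0.002],
       [-0.   , -0.002, -1.   ]]), 'force': array([-0.301,  0.902,  0.407]), 'ft_torque': array([ 0.031, -0.003,  0.064]), 'grip_force': 0.0, 'finger_gap': 0.08694831606992075}
```

View pics/t1.png

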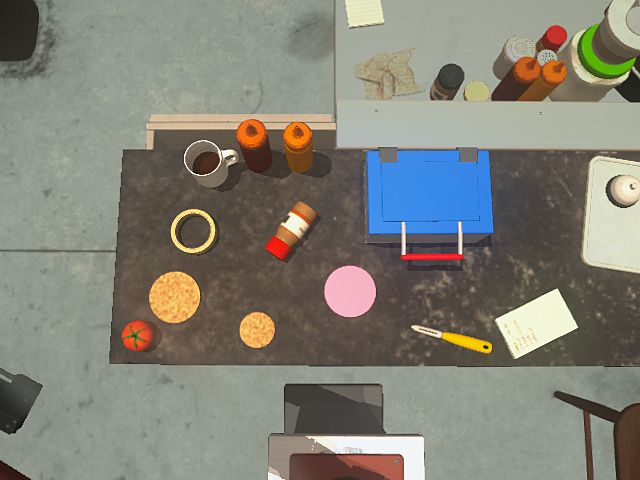

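View pics/s1.png

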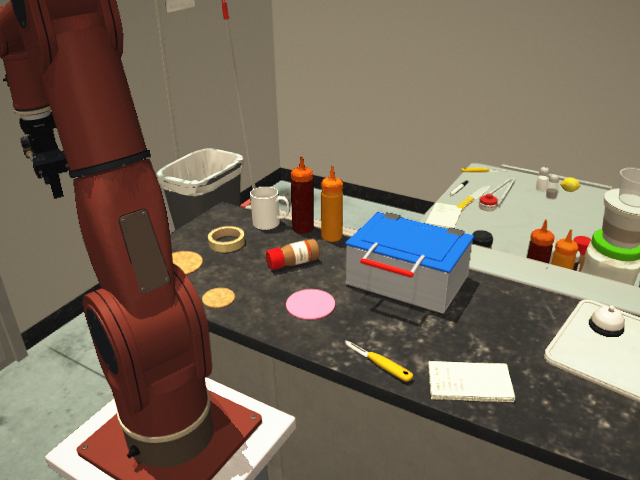

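The top view shows the large cork coaster at (175,297) and the jar, with its cap at (278,248) and foot at (307,210). The red bar runs from (402,257) to (462,257), the tape is at (193,231), and the small cork and pink discs are decoys.

Run:
```python
from h import *
from scipy import ndimage
np.set_printoptions(precision=3,suppress=True)
a=np.load('pics/t1.npz');print(a['T'],a['K'])
hsv=cv2.cvtColor(a['p'],cv2.COLOR_RGB2HSV)
def blob(m,u0,v0,u1,v1):
    k=np.zeros(m.shape,bool);k[v0:v1,u0:u1]=m[v0:v1,u0:u1];return k
H,S,V=[hsv[...,i].astype(int) for i in range(3)]
co=blob((S>80)&(V>120),145,265,205,325);v,u=np.nonzero(co)
(c,r)=cv2.minEnclosingCircle(np.c_[u,v].astype(np.float32));print('coaster px',c,r,u.mean(),v.mean(),pts('t1',[(u.mean(),v.mean())],.005))
ja=blob((V>75)&(S>60)|(V>140),262,198,322,264);
l,n=ndimage.label(ja);ja=l==np.argmax(np.bincount(l.ravel())[1:])+1
v,u=np.nonzero(ja);P=pts('t1',np.c_[u,v]);P=P[P[:,2]>0.03]
c,s,vt=np.linalg.svd(P[:,:2]-P[:,:2].mean(0),full_matrices=False);ax=vt[0];ax*=-np.sign(ax[0])
t=P[:,:2]@ax;w=P[:,:2]@np.array([-ax[1],ax[0]]);
print('jar axis',ax,'t',np.percentile(t,[0,1,99,100]),'w',np.percentile(w,[1,50,99]),'zmax',np.percentile(P[:,2],[50,99]),len(P))
mid=np.array([np.percentile(t,1)+np.percentile(t,99),np.percentile(w,2)+np.percentile(w,98)])/2
print('jar mid',mid[0]*ax+mid[1]*np.array([-ax[1],ax[0]]))
ba=blob(((H<8)|(H>172))&(S>150)&(V>120),395,248,470,266);v,u=np.nonzero(ba)
Q=pts('t1',np.c_[u,v],.117);print('bar',Q.mean(0),Q.min(0),Q.max(0)); 
print('bar fit',np.polyfit(Q[:,1],Q[:,0],1), 'depth z',np.median(pts('t1',np.c_[u,v])[:,2]))
print('lid corners',pts('t1',[(369,233),(491,232),(367,151),(489,152)],.118))
print('tape',pts('t1',[(193,231)],.02),'mug',pts('t1',[(205,160),(237,157)],.098),'bottles',pts('t1',[(253,130),(298,132)],.2),'tom',pts('t1',[(137,335)],.03))
```

```text
[[ 0.007  0.986 -0.169  0.362]
 [-1.     0.006 -0.01   0.06 ]
 [-0.009  0.169  0.985  1.177]
 [ 0.     0.     0.     1.   ]] [551.912 551.912 311.252 236.391  -0.038]
coaster px (168.84408569335938, 301.1559143066406) 33.02119064331055 174.01175364362953 296.841560883874 [[0.432 0.362 0.005]]
jar axis [-0.88   0.476] t [-0.512 -0.509 -0.386 -0.29 ] w [-0.399 -0.371 -0.343] zmax [0.047 0.056] 1390
jar mid [0.57  0.114]
bar [ 0.506 -0.163  0.117] [ 0.501 -0.222  0.117] [ 0.512 -0.102  0.117]
bar fit [-0.006  0.505] depth z 0.11754405935186962
lid corners [[ 0.552 -0.042  0.118]
 [ 0.555 -0.281  0.118]
 [ 0.719 -0.04   0.118]
 [ 0.718 -0.285  0.118]]
tape [[0.572 0.324 0.02 ]] mug [[0.705 0.288 0.098]
 [0.711 0.223 0.098]] bottles [[0.731 0.179 0.2  ]
 [0.727 0.096 0.2  ]] tom [[0.351 0.429 0.03 ]]
```

```bash
cat >> h.py <<'E'
from scipy.spatial.transform import Rotation as Ro
np.set_printoptions(precision=3,suppress=True)
def frame(az,tilt,roll=0):
    """tool z leaning tilt from down toward azimuth az (deg); y horizontal at az+90 (roll=0) or az-90 (roll=180)"""
    a,t=np.radians([az,tilt]);o=np.array([np.cos(a),np.sin(a),0])
    z=o*np.sin(t)-np.array([0,0,np.cos(t)]);y=np.array([-o[1],o[0],0])*(1 if roll==0 else -1)
    return np.c_[np.cross(y,z),y,z]
def rel(R,p,s=None,R0=None,p0=None):
    if R0 is None:
        s=s or status.get_state();R0=np.array(s['tool_rot']);p0=np.array(s['ee_pos'])
    d=R0.T@(np.array(p)-p0)*100; w=Ro.from_matrix(R0.T@R).as_rotvec()
    print('row',np.round(d,2),np.round(w,3),'rows>=',max(np.linalg.norm(d)/4.17,np.degrees(np.linalg.norm(w))/7.16))
    return R,p
E
python3 - <<'E'
from h import *
R=frame(-28.4,40);g=np.array([.556,.121,.026]);p=g-.158*R[:,2];print(R,p)
rel(R,p-.1*R[:,2])
E
```

```text
[[-0.674  0.476  0.565]
 [ 0.364  0.88  -0.306]
 [-0.643  0.    -0.766]] [0.467 0.169 0.147]
row [-28.53 -29.35  18.08] [ 0.017 -0.698  0.052] rows>= 10.730215307970452
```

Request:
step_arm(
  motion=[-28.5, -29.4, 18.1, 0.017, -0.698, 0.052, -28.5, -29.4, 18.1, 0.017, -0.698, 0.052, -28.5, -29.4, 18.1, 0.017, -0.698, 0.052, -28.5, -29.4, 18.1, 0.017, -0.698, 0.052, -28.5, -29.4, 18.1, 0.017, -0.698, 0.052, -28.5, -29.4, 18.1, 0.017, -0.698, 0.052, -28.5, -29.4, 18.1, 0.017, -0.698, 0.052, -28.5, -29.4, 18.1, 0.017, -0.698, 0.052, -28.5, -29.4, 18.1, 0.017, -0.698, 0.052, -28.5, -29.4, 18.1, 0.017, -0.698, 0.052],
  hand=8.7,
)

```text
time_s: 0.93
ee_pos: [0.4006, 0.225, 0.2355]
tool_rot: [[-0.674, 0.475, 0.566], [0.365, 0.88, -0.304], [-0.642, 0.002, -0.767]]
force: [2.4, -0.6, -0.2]
finger_gap: 0.0873
grip_force: 0.0
```

Run:
```python
from h import *
R=frame(-28.4,40);g=np.array([.556,.121,.026]);p=g-.158*R[:,2]
s=status.get_state();print(s['q'],s['ee_pos'],s['tool_rot'],s['joint_vel'])
rel(R,p-.1*R[:,2]);rel(R,p)
```

```text
[-1.162  0.086  0.299  2.264  0.92   0.87  -0.435] [0.401 0.225 0.235] [[-0.674  0.475  0.566]
 [ 0.365  0.88  -0.304]
 [-0.642  0.002 -0.767]] [ 0.506 -0.045  0.439  0.604  0.643 -0.912 -0.026]
row [-0.8  -1.76  2.21] [ 0.002 -0.001 -0.   ] rows>= 0.704021948397074
row [-0.81 -1.78 12.21] [ 0.002 -0.001 -0.   ] rows>= 2.9650523829101023
```

Request:
step_arm(
  motion=[0, 0, 0, 0, 0, 0, 0, 0, 0, 0, 0, 0],
)

```text
time_s: 1.1
ee_pos: [0.4007, 0.2243, 0.2354]
tool_rot: [[-0.673, 0.479, 0.564], [0.367, 0.878, -0.308], [-0.642, -0.001, -0.766]]
force: [-0.2, 0.4, 0.4]
finger_gap: 0.0868
grip_force: 0.0
```

Run:
```python
from h import *
R=frame(-28.4,40);g=np.array([.556,.121,.026]);p=g-.158*R[:,2]
grab('wrist','w1')
s=status.get_state();print(s['q'],s['ee_pos'])
rel(R,p)
```

```text
[-1.163  0.087  0.297  2.261  0.917  0.874 -0.435] [0.401 0.226 0.236]
row [-0.8  -1.88 12.3 ] [ 0.    -0.    -0.002] rows>= 2.9900805695899604
```

View pics/w1.png

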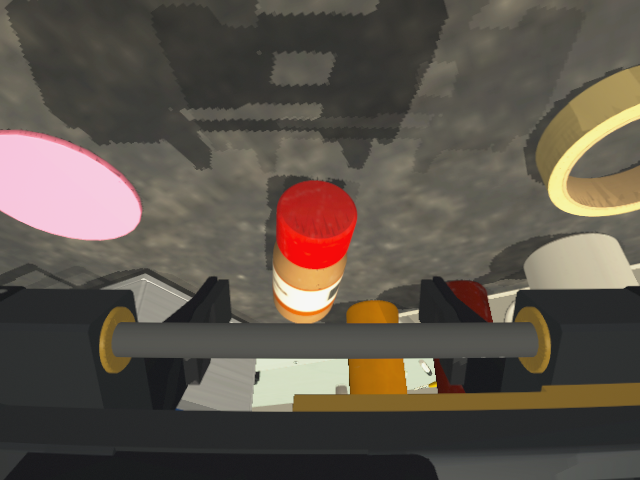

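The jar is centred near column 312, with its cap at (317,215). I'll refine its pose from depth.

Run:
```python
from h import *
a=np.load('pics/w1.npz');h=cv2.cvtColor(a['p'],cv2.COLOR_RGB2HSV).astype(int)
m=np.zeros((480,640),bool);m[178:322,265:362]=True
m&=(h[...,1]>90)&(h[...,2]>90)|(h[...,2]>150)
v,u=np.nonzero(m);P=pts('w1',np.c_[u,v]);P=P[(P[:,2]>.028)&(P[:,2]<.06)]
ax=np.array([-.88,.476]);n=np.array([.476,.88])
t=P[:,:2]@ax;w=P[:,:2]@n
for a0,b0 in zip(np.linspace(t.min(),t.max(),7)[:-1],np.linspace(t.min(),t.max(),7)[1:]):
    k=(t>=a0)&(t<b0);print(a0,k.sum(),np.percentile(w[k],[1,99]),np.percentile(w[k],[1,99]).mean(),P[k,2].max())
print('t',np.percentile(t,[1,99]))
```

```text
-0.5076263815347826 427 [0.344 0.392] 0.3680301030604929 0.05477688316429491
-0.48656967071342566 633 [0.346 0.394] 0.3699632175088118 0.05525352429407629
-0.46551295989206876 783 [0.348 0.398] 0.37343941608920794 0.0552487981444071
-0.44445624907071185 1527 [0.35  0.401] 0.3756523384680116 0.05470714098816197
-0.42339953824935495 863 [0.356 0.402] 0.3786497814918064 0.05298131200909492
-0.40234282742799804 3336 [0.358 0.404] 0.3810832429759643 0.05301650827332728
t [-0.5   -0.382]
```

Run:
```python
from h import *
R=frame(-35,40);g=np.array([.5575,.1274,.027]);p=g-.158*R[:,2];print(p)
rel(R,p-.05*R[:,2]);rel(R,p)
```

```text
[0.474 0.186 0.148]
row [-0.79  0.29  7.17] [ 0.075 -0.     0.087] rows>= 1.7313069270860204
row [-0.78 -0.08 12.16] [ 0.075 -0.     0.087] rows>= 2.9211970190104286
```

Request:
step_arm(
  motion=[-0.8, 0.3, 4, 0.075, 0, 0.087, -0.8, 0.3, 7.2, 0.075, 0, 0.087, -0.8, 0.1, 9.5, 0.075, 0, 0.087, -0.8, -0.1, 11.5, 0.075, 0, 0.087, -0.8, -0.1, 12.2, 0.075, 0, 0.087, -0.8, -0.1, 12.2, 0.075, 0, 0.087, -0.8, -0.1, 12.2, 0.075, 0, 0.087],
)

```text
time_s: 1.73
ee_pos: [0.4746, 0.1872, 0.1484]
tool_rot: [[-0.628, 0.572, 0.527], [0.438, 0.82, -0.367], [-0.643, 0.0, -0.766]]
force: [0.6, -0.3, 0.4]
finger_gap: 0.0871
grip_force: 0.0
```

Run:
```python
from h import *
R=frame(-35,40);g=np.array([.5575,.1274,.027]);p=g-.158*R[:,2]
s=status.get_state();print(s['q'],s['ee_pos'],s['force']);rel(R,p)
```

```text
[-1.049  0.365  0.39   2.203  0.997  0.649 -0.566] [0.475 0.187 0.148] [ 0.554 -0.287  0.439]
row [-0.03 -0.14  0.07] [ 0.002 -0.     0.001] rows>= 0.037789214883429935
```

Now close on the jar.

Request:
step_arm(
  motion=[0, 0, 0, 0, 0, 0, 0, 0, 0, 0, 0, 0, 0, 0, 0, 0, 0, 0, 0, 0, 0, 0, 0, 0, 0, 0, 0, 0, 0, 0, 0, 0, 0, 0, 0, 0],
  hand=4,
  force=25,
)

```text
time_s: 2.23
ee_pos: [0.4746, 0.186, 0.1482]
tool_rot: [[-0.628, 0.573, 0.527], [0.439, 0.82, -0.368], [-0.643, 0.001, -0.766]]
force: [-0.2, 0.2, -0.2]
finger_gap: 0.0551
grip_force: 0.0
```

Run:
```python
from h import *
s=status.get_state();print(s['finger_gap'],s['grip_force'],s['ee_pos'],s['force'])
R1=frame(-35,40);p1=np.array(s['ee_pos']);up=np.array([0,0,1])
R2=frame(50,50,180);c=np.array([.432,.362,.005+.078])
p2=c-.158*R2[:,2];print('place',p2,R2)
p1u=p1+[0,0,.12]
rel(R1,p1u)
R0=np.array(s['tool_rot'])
rel(R2,p2+.08*up,None,R0,p1u)
rel(R2,p2+.01*up,None,R2,p2+.08*up)
```

```text
0.05506902815221562 0.0 [0.475 0.186 0.148] [-0.248  0.215 -0.153]
place [0.354 0.269 0.185] [[ 0.413  0.766  0.492]
 [ 0.492 -0.643  0.587]
 [ 0.766 -0.    -0.643]]
row [-7.71  0.01 -9.19] [ 0.001 -0.     0.   ] rows>= 2.877697841726619
row [11.45 -0.07 -9.13] [-0.157  1.166  1.794] rows>= 17.168801250197856
row [-5.36  0.    4.5 ] [0. 0. 0.] rows>= 1.6786570743405271
```

Request:
step_arm(
  motion=[0, 0, 0, 0, 0, 0, 0, 0, 0, 0, 0, 0, 0, 0, 0, 0, 0, 0, -2, 0, -2.4, 0, 0, 0, -4, 0, -4.8, 0, 0, 0, -6, 0, -7, 0, 0, 0, -7.7, 0, -9.2, 0, 0, 0, -7.7, 0, -9.2, 0, 0, 0],
)

```text
time_s: 2.9
ee_pos: [0.4759, 0.1864, 0.2727]
tool_rot: [[-0.624, 0.573, 0.53], [0.443, 0.819, -0.365], [-0.644, 0.007, -0.765]]
force: [1.5, -0.2, 0.1]
finger_gap: 0.0507
grip_force: 24.8
```

Request:
step_arm(
  motion=[11.5, 0, -9.1, -0.157, 1.166, 1.794, 11.5, 0, -9.1, -0.157, 1.166, 1.794, 11.5, 0, -9.1, -0.157, 1.166, 1.794, 11.5, 0, -9.1, -0.157, 1.166, 1.794, 11.5, 0, -9.1, -0.157, 1.166, 1.794, 11.5, 0, -9.1, -0.157, 1.166, 1.794, 11.5, 0, -9.1, -0.157, 1.166, 1.794, 11.5, 0, -9.1, -0.157, 1.166, 1.794, 11.5, 0, -9.1, -0.157, 1.166, 1.794, 11.5, 0, -9.1, -0.157, 1.166, 1.794],
)

```text
time_s: 3.73
ee_pos: [0.3544, 0.2695, 0.2631]
tool_rot: [[-0.05, 0.94, 0.339], [0.973, -0.031, 0.23], [0.226, 0.341, -0.912]]
force: [-1.1, 1.0, -1.6]
finger_gap: 0.0501
grip_force: 24.8
```

Run:
```python
from h import *
s=status.get_state();print(s['q'],s['finger_gap'],s['ee_pos'],s['force'])
R2=frame(50,50,180);c=np.array([.432,.362,.005+.078])
p2=c-.158*R2[:,2]
rel(R2,p2+[0,0,.08])
```

```text
[-1.121 -0.11   0.326  2.301  0.223  0.541 -0.949] 0.05013862503228228 [0.354 0.27  0.263] [-1.064  0.969 -1.555]
row [ 0.01  0.03 -0.14] [-0.065  0.485  0.743] rows>= 7.118782717556263
```

Request:
step_arm(
  motion=[0, 0, 0, -0.065, 0.485, 0.743, 0, 0, 0, -0.065, 0.485, 0.743, 0, 0, 0, -0.065, 0.485, 0.743, 0, 0, 0, -0.065, 0.485, 0.743, 0, 0, 0, -0.065, 0.485, 0.743, 0, 0, 0, -0.065, 0.485, 0.743, 0, 0, 0, -0.065, 0.485, 0.743, 0, 0, 0, -0.065, 0.485, 0.743, 0, 0, 0, -0.065, 0.485, 0.743, 0, 0, 0, -0.065, 0.485, 0.743],
)

```text
time_s: 4.57
ee_pos: [0.3516, 0.2698, 0.2655]
tool_rot: [[0.323, 0.848, 0.421], [0.665, -0.52, 0.537], [0.674, 0.107, -0.731]]
force: [-0.4, 1.1, -1.1]
finger_gap: 0.0501
grip_force: 24.8
```

Run:
```python
from h import *
s=status.get_state();print(s['q'],s['finger_gap'],s['ee_pos'],s['force'])
R2=frame(50,50,180);c=np.array([.432,.362,.005+.078])
p2=c-.158*R2[:,2]
rel(R2,p2+[0,0,.08]);rel(R2,p2+[0,0,.02])
grab('scene','s2');grab('top','t2')
a=cv2.imread('pics/s2.png')[150:350,100:320];b=cv2.imread('pics/t2.png')[220:370,100:265]
cv2.imwrite('pics/v2.png',np.hstack([cv2.resize(a,(440,400)),cv2.resize(b,(352,400))]))
```

```text
[-0.344 -0.126 -0.328  2.398 -1.009  0.225 -0.271] 0.05014670618334824 [0.352 0.27  0.266] [-0.385  1.136 -1.132]
row [-0.01  0.24  0.15] [-0.034  0.12   0.179] rows>= 1.7472371649045773
row [-4.06 -0.4   4.54] [-0.034  0.12   0.179] rows>= 1.7472371649045773
```

View pics/v2.png

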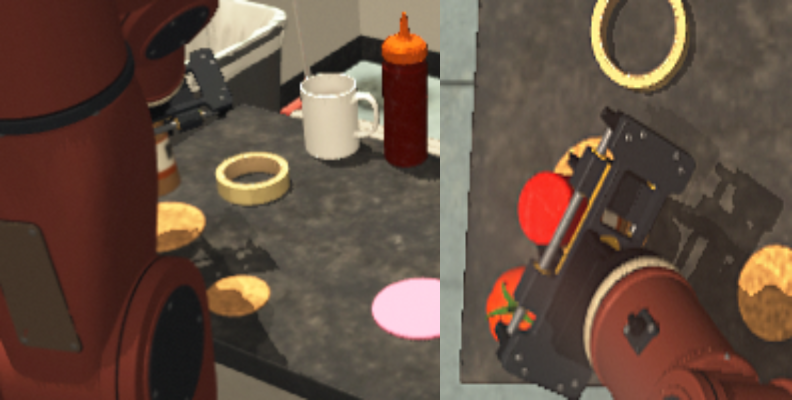

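Request:
step_arm(
  motion=[-2, -0.1, 2.3, -0.034, 0.12, 0.179, -4, -0.4, 4.5, -0.034, 0.12, 0.179, -4, -0.4, 4.5, -0.034, 0.12, 0.179, -4, -0.4, 4.5, -0.034, 0.12, 0.179, -4, -0.4, 4.5, -0.034, 0.12, 0.179, -4, -0.4, 4.5, -0.034, 0.12, 0.179],
)

```text
time_s: 5.17
ee_pos: [0.3695, 0.2793, 0.259]
tool_rot: [[0.438, 0.77, 0.464], [0.528, -0.638, 0.561], [0.728, -0.001, -0.686]]
force: [-0.1, 0.5, -1.7]
finger_gap: 0.0507
grip_force: 24.8
```

Run:
```python
from h import *
s=status.get_state();print(s['q'],s['finger_gap'],s['ee_pos'],s['force'])
R2=frame(50,50,180);c=np.array([.432,.362,.005+.078])
p2=c-.158*R2[:,2]
rel(R2,p2+[0,0,.02])
R3=frame(90,50,180);rel(R3,c-.158*R3[:,2]+[0,0,.02])
print('tomato h',pts('t1',[(137,335),(140,330),(130,340)])[:,2])
```

```text
[-0.531 -0.075 -0.149  2.397 -1.492  0.154  0.05 ] 0.05068217421881488 [0.37  0.279 0.259] [-0.077  0.487 -1.671]
row [-5.16 -0.54  2.46] [-0.006  0.057  0.004] rows>= 1.3778241146184231
row [-3.25  7.26  4.48] [ 0.516  0.055 -0.46 ] rows>= 5.550624624867894
tomato h [0.045 0.047 0.049]
```

Run:
```python
from h import *
c=np.array([.432,.362,.005+.078])
R3=frame(95,50,180);rel(R3,c-.158*R3[:,2]+[0,0,.07]);print(c-.158*R3[:,2])
```

```text
row [0.87 8.04 1.57] [ 0.581  0.054 -0.518] rows>= 6.246740501932796
[0.443 0.241 0.185]
```

Request:
step_arm(
  motion=[0.4, 4, 0.8, 0.08, 0.007, -0.08, 0.9, 8, 1.6, 0.2, 0.02, -0.18, 0.9, 8, 1.6, 0.32, 0.03, -0.285, 0.9, 8, 1.6, 0.581, 0.054, -0.518, 0.9, 8, 1.6, 0.581, 0.054, -0.518, 0.9, 8, 1.6, 0.581, 0.054, -0.518, 0.9, 8, 1.6, 0.581, 0.054, -0.518, 0.9, 8, 1.6, 0.581, 0.054, -0.518, 0.9, 8, 1.6, 0.581, 0.054, -0.518],
)

```text
time_s: 5.92
ee_pos: [0.4425, 0.2417, 0.2543]
tool_rot: [[-0.054, 0.996, -0.065], [0.642, 0.084, 0.762], [0.765, -0.001, -0.644]]
force: [-0.7, -0.1, -0.8]
finger_gap: 0.0506
grip_force: 24.8
```

Run:
```python
from h import *
s=status.get_state();print(s['q'],s['finger_gap'],s['ee_pos'],s['force'])
c=np.array([.432,.362,.005+.078])
R3=frame(95,50,180);p=c-.158*R3[:,2];rel(R3,p+[0,0,.07]);rel(R3,p+[0,0,.02])
```

```text
[-0.392  0.205  0.093  2.13  -1.148  0.984  0.552] 0.050581172196715304 [0.443 0.242 0.254] [-0.696 -0.089 -0.785]
row [ 0.   -0.   -0.03] [ 0.002  0.001 -0.002] rows>= 0.026009579034546107
row [-3.83  0.    3.19] [ 0.002  0.001 -0.002] rows>= 1.1937417876441112
```

Request:
step_arm(
  motion=[-1.5, 0, 1.2, 0, 0, 0, -3, 0, 2.4, 0, 0, 0, -3.8, 0, 3.2, 0, 0, 0, -3.8, 0, 3.2, 0, 0, 0, -3.8, 0, 3.2, 0, 0, 0],
)

```text
time_s: 6.33
ee_pos: [0.4422, 0.2419, 0.2052]
tool_rot: [[-0.054, 0.996, -0.065], [0.64, 0.085, 0.763], [0.766, -0.001, -0.643]]
force: [-0.7, 0.0, -0.8]
finger_gap: 0.0503
grip_force: 24.8
```

Run:
```python
from h import *
s=status.get_state();print(s['q'],s['finger_gap'],s['ee_pos'],s['force'])
grab('scene','s3');grab('top','t3')
a=np.load('pics/t3.npz');h=cv2.cvtColor(a['p'],cv2.COLOR_RGB2HSV).astype(int)
m=((h[...,0]<8)|(h[...,0]>172))&(h[...,1]>150)&(h[...,2]>110);m[:, :100]=0;m[320:]=0;m[:220]=0;m[:,260:]=0
v,u=np.nonzero(m);P=pts('t3',np.c_[u,v]);P=P[(P[:,2]>.06)&(P[:,2]<.22)];print(len(P),u.min(),u.max(),v.min(),v.max())
top=P[P[:,2]>np.percentile(P[:,2],90)-.012]
print('cap top',top.min(0),top.max(0),(top.min(0)+top.max(0))/2,np.linalg.lstsq(np.c_[top[:,:2]-top[:,:2].mean(0),np.ones(len(top))],top[:,2],rcond=None)[0])
A=cv2.imread('pics/s3.png')[100:300,130:330];b=cv2.imread('pics/t3.png')[220:370,100:250]
cv2.imwrite('pics/v3.png',np.hstack([cv2.resize(A,(400,400)),cv2.resize(b,(400,400))]))
```

```text
[-0.379  0.294  0.08   2.154 -1.227  0.945  0.682] 0.05031138973010592 [0.442 0.242 0.205] [-0.687  0.012 -0.823]
526 142 259 247 306
cap top [0.408 0.338 0.14 ] [0.457 0.387 0.167] [0.433 0.363 0.154] [ 0.013 -0.032  0.148]
```

View pics/v3.png

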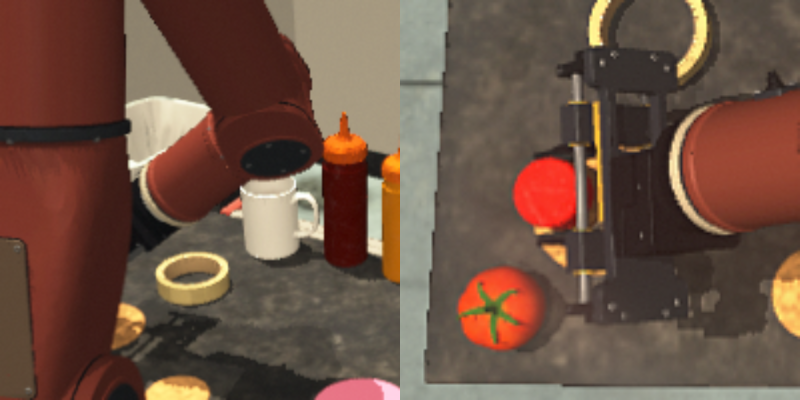

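Request:
step_arm(
  motion=[-0.6, 0, 0.5, 0, 0, 0, -1.07, 0, 0.9, 0, 0, 0, -1.23, 0, 1.03, 0, 0, 0, -1.23, 0, 1.03, 0, 0, 0, -1.23, 0, 1.03, 0, 0, 0],
)

```text
time_s: 6.85
ee_pos: [0.4428, 0.2417, 0.1892]
tool_rot: [[-0.055, 0.996, -0.065], [0.639, 0.085, 0.764], [0.767, 0.001, -0.642]]
force: [0.2, -0.6, -0.7]
finger_gap: 0.0505
grip_force: 24.8
```

Request:
step_arm(
  motion=[-0.12, 0, 0.1, 0, 0, 0, -0.12, 0, 0.1, 0, 0, 0, -0.19, 0, 0.16, 0, 0, 0, -0.19, 0, 0.16, 0, 0, 0, -0.19, 0, 0.16, 0, 0, 0],
)

```text
time_s: 7.27
ee_pos: [0.4428, 0.2418, 0.187]
tool_rot: [[-0.056, 0.996, -0.065], [0.639, 0.085, 0.764], [0.767, 0.001, -0.642]]
force: [-0.4, -0.6, -1.3]
finger_gap: 0.0509
grip_force: 24.8
```

Request:
step_arm(
  motion=[-0.08, 0, 0.06, 0, 0, 0, -0.08, 0, 0.06, 0, 0, 0, -0.15, 0, 0.13, 0, 0, 0, -0.15, 0, 0.13, 0, 0, 0],
)

```text
time_s: 7.6
ee_pos: [0.443, 0.2423, 0.186]
tool_rot: [[-0.056, 0.996, -0.065], [0.637, 0.086, 0.766], [0.769, 0.002, -0.64]]
force: [-2.5, -2.6, 9.5]
finger_gap: 0.0502
grip_force: 24.7
```

Request:
step_arm(
  motion=[0.03, 0, -0.03, 0, 0, 0, 0.03, 0, -0.03, 0, 0, 0, 0.03, 0, -0.03, 0, 0, 0, 0.03, 0, -0.03, 0, 0, 0, 0.03, 0, -0.03, 0, 0, 0, 0.03, 0, -0.03, 0, 0, 0],
  hand=8.0,
  force=5,
)

```text
time_s: 8.1
ee_pos: [0.4427, 0.2418, 0.1853]
tool_rot: [[-0.055, 0.996, -0.065], [0.639, 0.085, 0.764], [0.767, 0.001, -0.642]]
force: [-0.0, 0.4, -0.5]
finger_gap: 0.0777
grip_force: 0.0
```

Request:
step_arm(
  motion=[0, 0, -1, 0, 0, 0, 0, 0, -3, 0, 0, 0, 0, 0, -6, 0, 0, 0, 0, 0, -9, 0, 0, 0, 0, 0, -12, 0, 0, 0, 0, 0, -13, 0, 0, 0],
)

```text
time_s: 8.6
ee_pos: [0.4523, 0.1389, 0.2716]
tool_rot: [[-0.055, 0.997, -0.059], [0.64, 0.081, 0.764], [0.767, 0.005, -0.642]]
force: [1.6, -0.7, 0.7]
finger_gap: 0.0803
grip_force: 0.0
```

Run:
```python
from h import *
s=status.get_state();print(s['q'],s['finger_gap'],s['ee_pos'],s['force'])
grab('top','t4')
a=np.load('pics/t4.npz');h=cv2.cvtColor(a['p'],cv2.COLOR_RGB2HSV).astype(int)
m=((h[...,0]<8)|(h[...,0]>172))&(h[...,1]>150)&(h[...,2]>110);m[:, :100]=0;m[320:]=0;m[:220]=0;m[:,260:]=0
v,u=np.nonzero(m);P=pts('t4',np.c_[u,v]);P=P[(P[:,2]>.09)&(P[:,2]<.22)]
top=P[P[:,2]>np.percentile(P[:,2],90)-.012]
print('cap top',len(top),top.min(0),top.max(0),(top.min(0)+top.max(0))/2,np.median(top[:,2]))
cv2.imwrite('pics/v4.png',cv2.resize(cv2.imread('pics/t4.png')[200:370,90:320],(690,510)))
```

```text
[-0.262  0.173  0.193  2.127 -1.039  1.152  0.619] 0.0803400509189805 [0.452 0.139 0.272] [ 1.61  -0.722  0.734]
cap top 534 [0.407 0.335 0.12 ] [0.455 0.386 0.134] [0.431 0.36  0.127] 0.1281589459081115
```

View pics/v4.png

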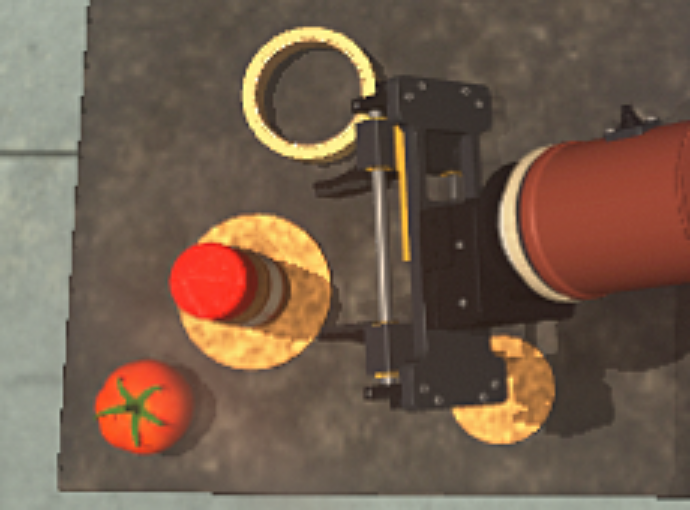

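The jar stands upright on the coaster, with the cap near (210,283) in the crop. Next is the bar.

Run:
```python
from h import *
R=np.array([[0,1,0],[1,0,0],[0,0,-1.]])
rel(R,[.505,-.163,.358])
```

```text
row [-12.99   2.84 -28.94] [-0.03  -0.874  0.078] rows>= 7.636666742651583
```

Request:
step_arm(
  motion=[0, 0, -4, 0, 0, 0, -13, 2.8, -28.9, -0.03, -0.874, 0.078, -13, 2.8, -28.9, -0.03, -0.874, 0.078, -13, 2.8, -28.9, -0.03, -0.874, 0.078, -13, 2.8, -28.9, -0.03, -0.874, 0.078, -13, 2.8, -28.9, -0.03, -0.874, 0.078, -13, 2.8, -28.9, -0.03, -0.874, 0.078, -13, 2.8, -28.9, -0.03, -0.874, 0.078, -13, 2.8, -28.9, -0.03, -0.874, 0.078, -13, 2.8, -28.9, -0.03, -0.874, 0.078],
  hand=4.0,
)

```text
time_s: 9.48
ee_pos: [0.5053, -0.159, 0.3543]
tool_rot: [[-0.005, 1.0, -0.004], [1.0, 0.005, -0.001], [-0.001, -0.004, -1.0]]
force: [0.3, 1.0, -0.6]
finger_gap: 0.0402
grip_force: 0.0
```

Request:
step_arm(
  motion=[0, 0, 0, 0, 0, 0, 0, 0, 0, 0, 0, 0],
)

```text
time_s: 9.65
ee_pos: [0.5049, -0.1577, 0.3537]
tool_rot: [[-0.007, 1.0, -0.006], [1.0, 0.007, 0.001], [0.001, -0.006, -1.0]]
force: [-0.3, -0.9, -0.2]
finger_gap: 0.0399
grip_force: 0.0
```

Run:
```python
from h import *
R=np.array([[0,1,0],[1,0,0],[0,0,-1.]])
s=status.get_state();print(s['q'],s['finger_gap'],s['ee_pos'])
grab('wrist','w5')
rel(R,[.505,-.163,.358]);rel(R,[.505,-.163,.278])
a=np.load('pics/w5.npz');h=cv2.cvtColor(a['p'],cv2.COLOR_RGB2HSV).astype(int)
m=((h[...,0]<8)|(h[...,0]>172))&(h[...,1]>150)&(h[...,2]>90)
v,u=np.nonzero(m);P=pts('w5',np.c_[u,v]);k=(P[:,2]>.09)&(P[:,2]<.135);P=P[k];print(k.sum(),u[k].min(),u[k].max(),v[k].min(),v[k].max(),P.min(0),P.max(0),np.median(P,0),np.polyfit(P[:,1],P[:,0],1))
```

```text
[-0.163  0.123  0.415  1.843 -0.053  1.193  0.276] 0.0398637370357747 [ 0.505 -0.158  0.354]
row [-0.51  0.   -0.42] [-0.006 -0.001  0.006] rows>= 0.1580445535782366
row [-0.52  0.05  7.58] [-0.006 -0.001  0.006] rows>= 1.8227102275054419
3085 319 339 164 322 [ 0.5   -0.2    0.115] [ 0.512 -0.102  0.123] [ 0.505 -0.148  0.12 ] [-0.012  0.503]
```

View pics/w5.png

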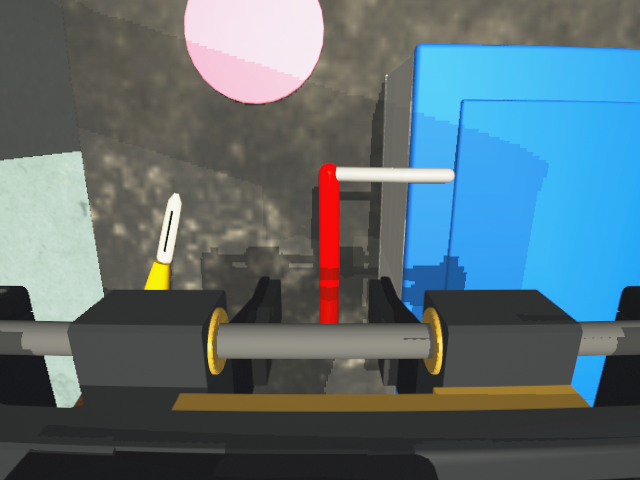

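The red bar at column 329 runs midway between the fingers (270 and 385), so I'll descend.

Request:
step_arm(
  motion=[-0.5, 0, 2.5, -0.006, 0, 0.006, -0.5, 0, 5, -0.006, 0, 0.006, -0.5, 0, 7, -0.006, 0, 0.006, -0.5, 0, 7.6, -0.006, 0, 0.006, -0.5, 0, 7.6, -0.006, 0, 0.006, -0.5, 0, 7.6, -0.006, 0, 0.006],
)

```text
time_s: 10.2
ee_pos: [0.5049, -0.164, 0.2791]
tool_rot: [[0.001, 1.0, 0.002], [1.0, -0.001, -0.0], [-0.0, 0.002, -1.0]]
force: [-0.0, -0.0, -0.8]
finger_gap: 0.0401
grip_force: 0.0
```

Request:
step_arm(
  motion=[0, 0, 0, 0, 0, 0, 0, 0, 0, 0, 0, 0, 0, 0, 0, 0, 0, 0, 0, 0, 0, 0, 0, 0, 0, 0, 0, 0, 0, 0, 0, 0, 0, 0, 0, 0, 0, 0, 0, 0, 0, 0],
  hand=0.4,
  force=20,
)

```text
time_s: 10.78
ee_pos: [0.5054, -0.1641, 0.2791]
tool_rot: [[0.001, 1.0, 0.004], [1.0, -0.001, -0.001], [-0.001, 0.004, -1.0]]
force: [5.3, -0.6, -0.7]
finger_gap: 0.0112
grip_force: 20.0
```

Request:
step_arm(
  motion=[0, 0.02, -0.75, 0, 0, 0, 0, 0.09, -1.5, 0, 0, 0, 0, 0.16, -2.24, 0, 0, 0, 0, 0.27, -3, 0, 0, 0, 0, 0.4, -3.73, 0, 0, 0, 0, 0.56, -4.46, 0, 0, 0, 0, 0.73, -5.2, 0, 0, 0, 0, 0.93, -5.9, 0, 0, 0, 0, 1.17, -6.6, 0, 0, 0, 0, 1.43, -7.3, 0, 0, 0],
)

```text
time_s: 11.62
ee_pos: [0.5199, -0.1639, 0.3519]
tool_rot: [[0.001, 1.0, 0.005], [1.0, -0.001, -0.001], [-0.001, 0.005, -1.0]]
force: [11.8, -1.0, -8.8]
finger_gap: 0.0114
grip_force: 20.0
```

Request:
step_arm(
  motion=[0, 0.4, -0.86, 0, 0, 0, 0, 0.84, -1.7, 0, 0, 0, 0, 1.26, -2.55, 0, 0, 0, 0, 1.73, -3.38, 0, 0, 0, 0, 2.24, -4.18, 0, 0, 0, 0, 2.79, -4.95, 0, 0, 0, 0, 3.35, -5.69, 0, 0, 0, 0, 3.96, -6.41, 0, 0, 0, 0, 4.58, -7.1, 0, 0, 0, 0, 5.25, -7.77, 0, 0, 0],
)

```text
time_s: 12.45
ee_pos: [0.5712, -0.1639, 0.43]
tool_rot: [[0.001, 1.0, -0.001], [1.0, -0.001, 0.001], [0.001, -0.001, -1.0]]
force: [-6.1, 3.2, -0.1]
finger_gap: 0.0116
grip_force: 20.0
```

Request:
step_arm(
  motion=[0, 0, 0, 0, 0, 0, 0, 0, 0, 0, 0, 0],
)

```text
time_s: 12.62
ee_pos: [0.5712, -0.1639, 0.4302]
tool_rot: [[0.001, 1.0, 0.0], [1.0, -0.001, 0.0], [0.0, 0.0, -1.0]]
force: [-6.9, 2.9, 0.9]
finger_gap: 0.0112
grip_force: 20.0
```

Run:
```python
from h import *
s=status.get_state();print(s['q'],s['finger_gap'],s['ee_pos'],s['force'],s['grip_force'])
grab('top','t6');grab('scene','s6')
a=np.load('pics/t6.npz');h=cv2.cvtColor(a['p'],cv2.COLOR_RGB2HSV).astype(int)
m=(abs(h[...,0]-108)<12)&(h[...,1]>140)&(h[...,2]>60)
v,u=np.nonzero(m);P=pts('t6',np.c_[u,v]);k=(P[:,2]>.1)&(P[:,2]<.28)&(P[:,0]>.5)&(P[:,0]<.76);P=P[k]
print(len(P),P.min(0),P.max(0))
f=cv2.fitLine(P[:,[0,2]].astype(np.float32),cv2.DIST_HUBER,0,.001,.001).ravel();print(f,np.degrees(np.arctan2(-f[1],f[0])))
q=np.array(s['ee_pos'])+.164*np.array(s['tool_rot'])[:,2];print('bar',q,'ang',np.degrees(np.arctan2(q[2]-.110,.720-q[0]))-1.07)
cv2.imwrite('pics/v6.png',cv2.resize(np.hstack([cv2.imread('pics/s6.png')[150:350,150:500],cv2.imread('pics/t6.png')[110:310,230:530]]),(780,240)))
```

```text
[-0.154  0.213  0.425  1.588 -0.09   1.36   0.28 ] 0.011178917224494508 [ 0.571 -0.164  0.43 ] [-6.921  2.934  0.905] 19.97095674276352
2883 [ 0.6   -0.215  0.116] [ 0.726 -0.039  0.247]
[ 0.726 -0.687  0.671  0.174] 43.407207
bar [ 0.571 -0.164  0.266] ang 45.334160790897556
```

View pics/v6.png

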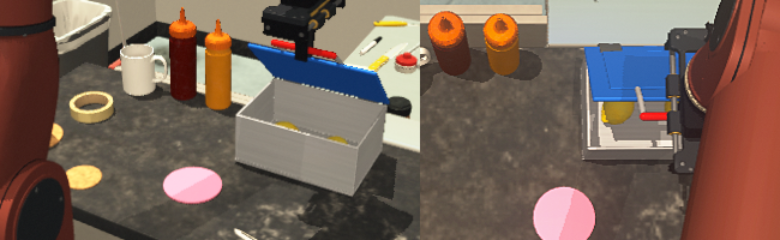

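The lid is up and held by the bar. I'll refine the angle estimate from these same pictures.

Run:
```python
from h import *
for n in ('t6','s6'):
    a=np.load(f'pics/{n}.npz');h=cv2.cvtColor(a['p'],cv2.COLOR_RGB2HSV).astype(int)
    m=(abs(h[...,0]-108)<12)&(h[...,1]>140)&(h[...,2]>60)
    m=cv2.erode(m.astype(np.uint8),np.ones((5,5)))
    v,u=np.nonzero(m);P=pts(n,np.c_[u,v]);k=(P[:,2]>.12)&(P[:,2]<.25)&(P[:,0]>.55)&(P[:,0]<.71)&(P[:,1]>-.3)&(P[:,1]<-.02);P=P[k]
    for _ in range(4):
        c=np.linalg.lstsq(np.c_[P[:,:2],np.ones(len(P))],P[:,2],rcond=None)[0];r=P[:,2]-np.c_[P[:,:2],np.ones(len(P))]@c;P=P[abs(r)<2*r.std()+1e-4]
    print(n,len(P),c,np.degrees(np.arctan(-c[0])),r.std())
    m=((h[...,0]<6)|(h[...,0]>174))&(h[...,1]>170)&(h[...,2]>110);v,u=np.nonzero(m);P=pts(n,np.c_[u,v]);k=(P[:,2]>.2)&(P[:,2]<.3)&(P[:,0]>.5)&(P[:,0]<.62)&(P[:,1]>-.24)&(P[:,1]<-.09);P=P[k];print('bar',len(P),P.mean(0),P.min(0),P.max(0))
```

```text
t6 2034 [-0.962 -0.044  0.815] 43.87560172173529 0.0017013725692748202
bar 134 [ 0.571 -0.122  0.268] [ 0.566 -0.14   0.262] [ 0.577 -0.103  0.273]
s6 1559 [-0.987 -0.007  0.823] 44.62160145075064 0.0009115130603970341
bar 240 [ 0.568 -0.167  0.268] [ 0.561 -0.224  0.26 ] [ 0.576 -0.106  0.273]
```

```bash
python3 -c "
from h import *
print(arm.finish_job())"
```

```text
the job is handed in; nothing more can be done
None
```

I stood the spice jar upright on the large cork coaster and let go of it; the gripper is now holding the topping box lid open by its bar at about 45° (cameras read 44–45°), and I handed the job in at about 13 s.

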